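# Tip the carton into its transport cradle and snap the retainer strap over it

### The job

Tip the standing carton over onto its back on the bed of the transport cradle, pushing it over rather than lifting it. Then lay the loose retainer strap across the carton and press it straight down over the two snap hooks, without undue force, until both sides have clicked and the strap sits fully home and level. Leave the other things on the worktop where they are.

Things in the scene. Friction and masses are not known exactly. Their poses are not given: they have to be found in the camera images.
- cradle: Transport cradle fixed on the worktop: light grey base plate 4 mm thick (x -90 to 72, y -80 to 80 mm) with a grey bed on it, x -46 to 66 mm, 64 mm wide, top at z = 12 mm, and a lip 8 mm high at its far end. Origin on the worktop, centre line y = 0; x runs along the bed away from the standing carton, z up. A white yoke with two snap hooks straddles the bed.
- yoke_travel (a point): Fixed point of the cradle, on its origin at bed height (z = 12 mm): the middle of the yoke's travel. The yoke was slid along cradle x and is locked, firm to the touch, somewhere from -18 to +18 mm of this point. Its position is not reported: see it or feel for it. On each side it has a solid block, x +-20 mm from its middle, |y| 56 to 74 mm, z 4 to 34 mm; a 3 mm lock screw on the outer face.
- seat_level (a point): Fixed point of the cradle, 52 mm above its origin: the height of the flat tops of the yoke's two seat posts (x +-18 mm from the yoke's middle, |y| 34 to 42 mm), on which the strap's underside comes to rest.
- hook_level (a point): Fixed point of the cradle, 61 mm above its origin: the height of the flat undersides of the hook noses. Hooks: upright springy arms at the yoke's middle, 16 mm wide in x, |y| 48 to 53 mm; noses point outward to |y| 57.5 mm and slope in and up to a top at z = 76 mm, |y| 48 to 49 mm, 10 mm wide. Each takes 12 to 20 N straight down to spring past, both together twice that.
- carton: Carton 36 x 56 x 100 mm, 90 g, standing on end on the base, bottom edge at the 8 mm step of the bed. Origin: middle of its broad back face, which faces the bed and must end underneath. Its z axis points out of its front face (cradle -x while standing, up when on its back), y along its 100 mm length (up while standing). Lying on the bed its top is 48 mm above the cradle's origin.
- strap: Loose grey retainer strap, 130 g: a bar 144 mm long (y), 44 wide (x), 8 thick, carried by 12 mm down-turned ends (|y| 68 to 72 mm). Origin under its middle, level with the bottom of those ends; z up; the bar spans z 12 to 20 mm. Grip it across its width at the middle. Fully home, either way round, its origin is 40 mm above the cradle's; set loosely on the hooks it rests some 16 mm higher.
- strap_window (a point): Middle of the strap's +y window, level with the bar's top (strap x 0, y 48.8, z 20 mm); the other is its mirror image. Each is 21 mm wide in x, |y| 43.3 to 54.3 mm, and drops over a hook; its outer edge snaps under the nose.
- strap_top (a point): Middle of the strap's top face, 20 mm above its origin. Fingertips reaching below the bar strike the carton before the strap is home (only 4 mm is left there), so let go and press on the top with shut fingers; 24 mm from the middle toward a hook drives mainly that side.
- syringe: bystander: 158 mm syringe lying near the middle
- tape: bystander: white tape roll, 76 mm across
- dish: bystander: steel kidney dish, 197 mm
- oximeter: bystander: finger oximeter, 58 mm
- carton_small: bystander: smaller carton lying flat, 88 mm
- gauze: bystander: folded gauze pad, 56 mm

How it is judged:
On the way:
1. the carton lies on its back on the bed (angle between carton's own z axis and vertical below 0.1 rad and z of carton in the frame of cradle below 0.016 m and x of carton in the frame of cradle above -0.035 m), for 0.2 s.
At the end, for the whole second after the job is handed in: The carton lies on its back on the cradle's bed (flat within 0.1 rad, its middle 35 mm short to 30 mm past the cradle's origin) and the strap is snapped under both hooks: its origin 38 to 42.5 mm above the cradle's, level within 0.03 rad, within 6 mm of the centre line; all released and at rest (all of step 1 and z of carton in the frame of cradle above 0.008 m and x of carton in the frame of cradle below 0.03 m and z of strap in the frame of cradle between 0.038 and 0.0425 m and y of strap in the frame of cradle between -0.006 and 0.006 m and x of strap in the frame of cradle between -0.024 and 0.024 m and angle between strap's own z axis and vertical below 0.03 rad and angle between the x axis of strap and the x axis of cradle, either way round below 0.2 rad and linear speed of each of strap, carton below 0.02 m/s); the robot touches nothing.
It fails at once if the carton is lifted off instead of tipped (height (world z) of carton above 0.085 m).
It fails at once if the strap is forced onto the cradle with more than 90 N (contact force between strap and cradle above 90 N).
It fails at once if a bystander is moved more than 30 mm (distance of any of syringe, tape, dish, oximeter, carton_small, gauze from where it was at the start of the episode above 0.03 m).
It also fails if it takes over 64 s, if anything falls off the work surface, if the arm or the gripper's body presses on something with over 40 N, if the wrist force passes 120 N, or if a joint passes its speed limit or range.

### The arm

A 6-joint arm with a two-finger parallel gripper is mounted at the origin on a cart in front of the work surface, level with it; the furniture and walls round the work are solid. World frame = base frame: x ahead of the robot, y to its left, z up, the work surface at z = 0. Lengths are in m, angles in rad, forces in N, time in s.
With the tool pointing down it reaches from about 0.425 to 0.925 m from the base axis. Payload 12.5 kg.
Tool frame: the origin (TCP) lies midway between the tips of the shut fingers; the grasp point (between the pads) lies bot.pinch_z behind it (bot.pinch_z is the distance from the TCP to the grasp point, in m); z points along the fingers, y is the line along which they close (so a half turn about z gives the same grasp; the last joint's range is limited). The gripper opens to 85 mm and grips with 20 to 120 N. Pads are 22 mm wide; open, the fingers measure 114 mm over their backs; the gripper's body (76 mm by 85 mm) begins 54 mm behind the grasp point. The pads swing forward as they close: fully open they stand 13 mm farther back than shut.
Start: joints at [1.157, 0.491, 1.559, -0, 1.092, -0.106], TCP at [0.189, 0.596, 0.231] pointing down, gripper open.
Joint ranges: [-3.1, 3.1], [-0.84, 2.19], [0.05, 2.79], [-1.13, 4.28], [0.06, 2.93], [-2.69, 2.69]. Speed limits (rad/s): [2.22, 2.22, 2.79, 3.14, 3.14, 3.14].

### API

Orientations are given as [roll, pitch, yaw] about the fixed x, y, z axes, in that order (R = Rz(yaw) Ry(pitch) Rx(roll)).
In Python, from rig import bot, imaging gives the robot as it stands. Calls block until the motion is done:
- bot.move_pose(position, orientation): joint-space move of the TCP to a pose.
- bot.line_to(position, ori=None, v=0.15, f_stop=None): straight line of the TCP; ori=None keeps the orientation; v is the mean speed in m/s. With f_stop (N) it stops when the force on the tool has changed by that much, and returns True; else False.
- bot.set_joints(angles): joint-space move.
- bot.grip(opening): finger opening in m; the grip force is fixed at half the most; returns when the fingers have stopped.
- bot.pause(seconds).
- bot.solve_ik(position, orientation): joint angles nearest the present ones, or None.
- bot.read_state(): the state.
- imaging.read_camera(name): name is "scene" or "top" or "wrist"; returns a dict with "frame" (400x640x3 uint8, blue, green, red), "z_map" (400x640 float32, m along the optical axis (not along the pixel's ray), 0 where there is no reading), "mtx" (3x3 intrinsics, pixels), "origin" and "attitude" of the camera in the world; the wrist camera has in their place "T_tool_cam" (4x4, takes a point from camera to tool coordinates, whose origin is the TCP and whose axes are the flange's). Camera axes: x right, y up, looking along -z (the intrinsics and any distortion apply to the point x, -y, -z); pixel columns grow to the right and rows downward; lengths in m; the calibration is good to about 2 mm. The wrist camera is an equidistant fisheye: a pixel r from the principal point sees the ray r / f radians off the axis. A picture is of the moment at which its call begins: read the wrist's pose just before it.
A pose or a line that the arm cannot do raises bot.IKError and nothing moves.
- bot.job_done(): hands the job in; it is judged then, once.
The state is a dict: "clock": time; "joint_positions": joint angles; "qd": joint speeds; "joint_torque": joint torques, N m; "tool_pos": TCP position; "orientation": TCP orientation; "wrist_force": force on the tool from outside, world axes, zero at the start; "ft_torque": the same for the moment, N m; "gripper_width": finger opening in m; "gripper_force": force on a finger pad.
Only numpy, scipy, OpenCV 4.12 (cv2) and the standard library are available. Lean on these libraries where they do the work, as an engineer would, in place of code of your own. Each camera call takes 0.05 s, during which the arm holds its last target. There are 200 camera calls.

## Working session

There is one attempt and no reset: what is moved stays moved. The work goes in short steps, each a Python script; the robot and the scene stay as the last script left them, time stands still between calls to the robot, and variables do not carry over. Pictures are saved under pics/ and viewed, at most 10 in all, crops included, and the job is handed in when it is done.

```bash
ls; mkdir -p pics
python3 - <<'E'
from rig import bot, imaging
import cv2,numpy as np
for n in ["top","scene"]:
    d=imaging.read_camera(n); cv2.imwrite(f"pics/{n}0.png",d["frame"])
    np.savez(f"{n}0.npz",**{k:np.array(d[k]) for k in d})
    print(n,d["mtx"],d["origin"],d["attitude"],d.keys())
print(bot.read_state(),bot.pinch_z)
E
```

```text
pics
top [[375.11084938   0.         316.38678313]
 [  0.         375.11084938 198.05001766]
 [  0.           0.           1.        ]] [ 0.41533617 -0.01033541  1.03661985] [ 0.16533341  0.00971534 -1.55850178] dict_keys(['frame', 'z_map', 'mtx', 'origin', 'attitude'])
scene [[380.98508788   0.         315.51397881]
 [  0.         380.98508788 198.65590443]
 [  0.           0.           1.        ]] [ 0.02943627 -0.58320835  0.61910257] [ 0.97642339  0.01669955 -0.7847705 ] dict_keys(['frame', 'z_map', 'mtx', 'origin', 'attitude'])
{'clock': 0.1, 'joint_positions': array([ 1.15736875e+00,  4.91499828e-01,  1.55937561e+00, -2.34289641e-05,
        1.09170023e+00, -1.05587819e-01]), 'qd': array([ 0.00026512, -0.00101422, -0.00085982,  0.00124846, -0.00058576,
        0.00108   ]), 'joint_torque': array([ 2.04860524e-03, -6.19443083e+01, -2.62025213e+01, -7.29636349e-05,
        2.89040720e-03,  6.75233181e-06]), 'tool_pos': array([0.18927373, 0.59544909, 0.23079028]), 'orientation': array([-3.14061293e+00, -8.29361378e-05,  2.83376366e+00]), 'wrist_force': array([-0.20826667,  0.93888351,  0.13088845]), 'ft_torque': array([ 0.01214207, -0.05839123,  0.05662142]), 'gripper_force': 0.0, 'gripper_width': 0.08567324408674122} 0.0187
```

View pics/top0.png

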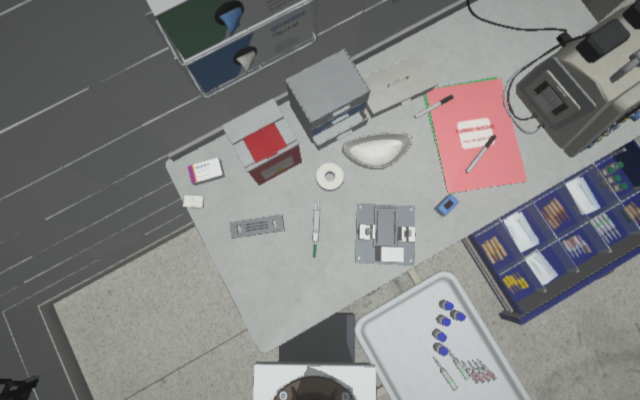

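View pics/scene0.png

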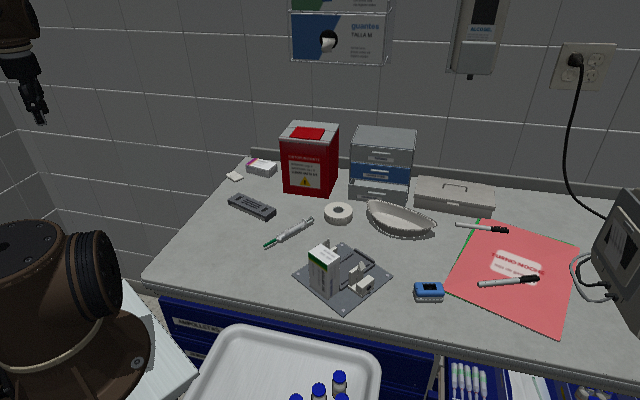

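```bash
cat > h.py <<'E'
import numpy as np, cv2
from scipy.spatial.transform import Rotation as R
def cloud(d):
    z=d["z_map"]; K=d["mtx"]; v,u=np.mgrid[:z.shape[0],:z.shape[1]]
    P=np.stack([(u-K[0,2])/K[0,0]*z,-(v-K[1,2])/K[1,1]*z,-z],-1)
    return P@R.from_euler('xyz',d["attitude"]).as_matrix().T+d["origin"]
E
python3 - <<'E'
from h import *
d=np.load("top0.npz"); P=cloud(d)
im=d["frame"]
c=cv2.resize(im[198:270,225:425],None,fx=4,fy=4,interpolation=cv2.INTER_CUBIC); cv2.imwrite("pics/topcrop.png",c)
for n,(u,v) in dict(cl=(361,210),tableL=(340,270),strap=(257,227),carton=(393,254),bed=(385,220),hookL=(364,232),hookR=(407,232)).items(): print(n,P[v,u].round(4))
# cradle base plate: pixels height .002-.007
m=np.zeros(im.shape[:2],bool); m[195:275,345:425]=1
h=P[...,2]
for lo,hi,nm in [(.002,.008,'base'),(.009,.016,'bed'),(.028,.04,'block'),(.07,.09,'hook'),(.09,.12,'carton')]:
    q=m&(h>lo)&(h<hi); p=P[q]; print(nm,len(p),p.min(0).round(3) if len(p) else'',p.max(0).round(3) if len(p) else '', cv2.minAreaRect((p[:,:2]*1000).astype(np.float32)) if len(p)else'')
m=np.zeros(im.shape[:2],bool); m[208:245,222:292]=1
q=m&(h>.012)&(h<.03);p=P[q];print('strap',len(p),cv2.minAreaRect((p[:,:2]*1000).astype(np.float32)),np.median(p[:,2]))
E
```

```text
cl [ 0.555  -0.1221  0.0056]
tableL [ 3.91e-01 -6.46e-02  3.00e-04]
strap [0.5036 0.1623 0.018 ]
carton [ 0.4336 -0.189   0.1046]
bed [ 0.5269 -0.1863  0.0154]
hookL [ 0.4921 -0.1266  0.0345]
hookR [ 0.4915 -0.2352  0.0592]
base 2147 [ 0.381 -0.298  0.002] [ 0.599 -0.078  0.008] ((490.2019348144531, -187.96685791015625), (220.13133239746094, 218.58319091796875), 89.9966049194336)
bed 939 [ 0.414 -0.256  0.009] [ 0.563 -0.113  0.016] ((488.4580383300781, -183.56324768066406), (142.1716766357422, 147.25762939453125), 88.35614013671875)
block 229 [ 0.414 -0.263  0.028] [ 0.511 -0.111  0.04 ] ((462.0936584472656, -186.40777587890625), (152.63438415527344, 94.34439086914062), 88.38296508789062)
hook 39 [ 0.416 -0.24   0.07 ] [ 0.497 -0.133  0.089] ((455.2208557128906, -184.89389038085938), (107.39310455322266, 79.83547973632812), 87.83831787109375)
carton 350 [ 0.414 -0.214  0.091] [ 0.451 -0.158  0.109] ((432.8721008300781, -186.19390869140625), (55.39469528198242, 35.57933044433594), 87.47798156738281)
strap 811 ((505.1534118652344, 163.7810516357422), (44.40095901489258, 143.95809936523438), 9.01686954498291) 0.020699917817876834
```

View pics/topcrop.png

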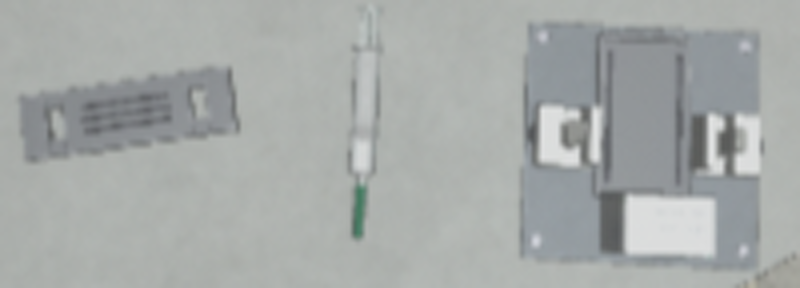

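```bash
cat >> h.py <<'E'
def T_tool(s):
    T=np.eye(4);T[:3,:3]=R.from_euler('xyz',s["orientation"]).as_matrix();T[:3,3]=s["tool_pos"];return T
def wcloud(d,s):
    z=d["z_map"]; K=d["mtx"]; v,u=np.mgrid[:z.shape[0],:z.shape[1]]
    x=(u-K[0,2])/K[0,0]; y=(v-K[1,2])/K[1,1]; th=np.hypot(x,y)+1e-9
    t=np.tan(np.minimum(th,1.4))/th
    P=np.stack([x*t*z,-y*t*z,-z,np.ones_like(z)],-1)
    return (P@(T_tool(s)@d["T_tool_cam"]).T)[...,:3]
def ortho(P,frame,x0,x1,y0,y1,res,zmin=None):
    # nearest-point orthophoto: image up = +x, left = +y ; also height map
    W=int((y1-y0)/res);H=int((x1-x0)/res)
    p=P.reshape(-1,3);f=frame.reshape(-1,3);k=np.argsort(p[:,2]);p=p[k];f=f[k]
    r=((x1-p[:,0])/res).astype(int);c=((y1-p[:,1])/res).astype(int)
    ok=(r>=0)&(r<H)&(c>=0)&(c<W)
    im=np.zeros((H,W,3),np.uint8);hm=np.full((H,W),np.nan)
    im[r[ok],c[ok]]=f[ok];hm[r[ok],c[ok]]=p[ok,2]
    return im,hm
E
cat > look.py <<'E'
import sys
from h import *
from rig import bot,imaging
def look(name):
    s=bot.read_state(); d=imaging.read_camera("wrist")
    cv2.imwrite(f"pics/{name}.png",d["frame"]); np.savez(f"{name}.npz",s_pos=s["tool_pos"],s_ori=s["orientation"],**{k:np.array(d[k]) for k in d})
    return d,s
E
python3 - <<'E'
from look import *
bot.move_pose([0.50,-0.186,0.33],[np.pi,0,np.pi/2]); d,s=look("w1")
print(s["clock"],s["joint_positions"],s["tool_pos"],d["T_tool_cam"],d["mtx"])
E
```

```text
3.075 [-4.78933370e-01  2.69277656e-01  1.64029131e+00  1.11892203e-04
  1.23221028e+00 -4.79905613e-01] [ 0.50019783 -0.1854457   0.32991582] [[-3.13309621e-04  9.58695765e-01  2.84433352e-01  7.12426123e-02]
 [ 9.99999940e-01  3.43269334e-04 -5.54831387e-05  2.69463310e-04]
 [-1.50828697e-04  2.84433317e-01 -9.58695815e-01 -1.42621587e-01]
 [ 0.00000000e+00  0.00000000e+00  0.00000000e+00  1.00000000e+00]] [[309.70691629   0.         318.25052245]
 [  0.         309.70691629 203.47927411]
 [  0.           0.           1.        ]]
```

View pics/w1.png

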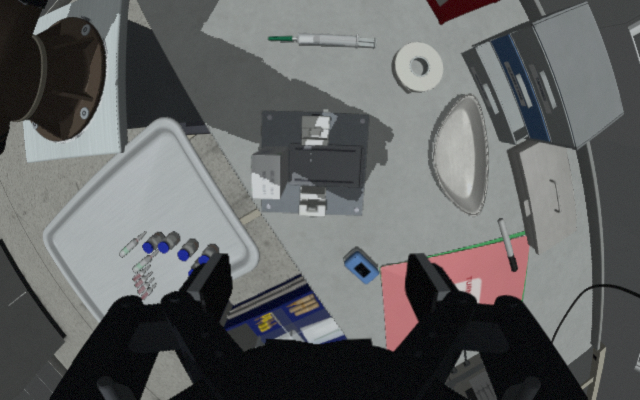

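Run:
```python
from h import *
for name in ["w1","top0"]:
    d=np.load(name+".npz")
    P=wcloud(d,dict(tool_pos=d["s_pos"],orientation=d["s_ori"])) if name[0]=="w" else cloud(d)
    ok=d["z_map"]>0
    h=P[...,2]
    m=ok&(P[...,0]>.37)&(P[...,0]<.62)&(P[...,1]>-.3)&(P[...,1]<-.08)
    t=ok&(P[...,0]>.40)&(P[...,0]<.6)&(P[...,1]>-.06)&(P[...,1]<-.02)
    print(name,"table",np.median(h[t]))
    for lo,hi,nm in [(.0028,.0065,'base'),(.010,.0145,'bed'),(.031,.037,'block'),(.049,.055,'post'),(.071,.08,'hooktop'),(.1,.108,'carton')]:
        q=(m&(h>lo)&(h<hi)).astype(np.uint8)
        n,L,st,ce=cv2.connectedComponentsWithStats(q)
        for i in range(1,n):
            if st[i,4]<8: continue
            p=P[L==i]; r=cv2.minAreaRect((p[:,:2]*1000).astype(np.float32))
            print(nm,st[i,4],np.round(r[0],1),np.round(r[1],1),round(r[2],1),np.median(p[:,2]).round(4), 'x',p[:,0].min().round(4),p[:,0].max().round(4),'y',p[:,1].min().round(4),p[:,1].max().round(4))
    im,hm=ortho(P,d["frame"],.37,.62,-.31,-.06,.00125) 
    cv2.imwrite(f"pics/o_{name}.png",cv2.resize(im,None,fx=3,fy=3,interpolation=cv2.INTER_NEAREST))
```

```text
w1 table -7.970373528481955e-05
base 3567 [ 493.  -189.8] [160.3 162.1] 87.6 0.0041 x 0.413 0.576 y -0.2727 -0.1065
base 680 [ 441.  -242.6] [49.9 59.3] 86.3 0.0042 x 0.41 0.4705 y -0.2692 -0.2183
bed 138 [ 496.3 -143.4] [14.9 39.9] 89.1 0.0121 x 0.4763 0.5164 y -0.1511 -0.1361
bed 2917 [ 510.6 -190.8] [ 64.4 111.7] 88.2 0.0121 x 0.4542 0.5674 y -0.2244 -0.157
bed 14 [ 435.8 -161.9] [ 1.6 11.5] 87.1 0.0119 x 0.43 0.4416 y -0.1628 -0.161
bed 18 [ 504.6 -225.6] [ 8.2 19.8] 58.3 0.0122 x 0.494 0.5109 y -0.2343 -0.2239
bed 25 [ 505.5 -243.6] [10.8  7. ] 0.1 0.0116 x 0.5001 0.511 y -0.247 -0.2401
bed 17 [ 477.7 -245.1] [ 3.5 10.8] 87.5 0.0123 x 0.4723 0.4831 y -0.247 -0.2433
block 364 [ 495.9 -124.6] [18.5 39.4] 89.7 0.0337 x 0.4761 0.5156 y -0.1339 -0.1153
block 13 [ 426.8 -161.8] [ 0.1 17.8] 89.2 0.0324 x 0.4179 0.4357 y -0.1619 -0.1616
block 15 [ 479.6 -223.5] [ 1.8 11.7] 89.4 0.0318 x 0.4737 0.4854 y -0.2245 -0.2225
block 8 [ 503.8 -224.9] [ 0.4 10.2] 89.4 0.036 x 0.4987 0.5089 y -0.2251 -0.2246
block 8 [ 490.6 -237.7] [ 0.4 10.3] 86.8 0.0331 x 0.4854 0.4957 y -0.2381 -0.2375
block 21
[... 1557 characters left out ...]
34 x 0.468 0.4788 y -0.2454 -0.2315
block 92 [ 492.1 -121.3] [16.4 37.6] 89.6 0.0343 x 0.4733 0.5109 y -0.1295 -0.113
block 71 [ 488.2 -251.6] [16.7 38. ] 88.0 0.0344 x 0.4695 0.507 y -0.2601 -0.2428
post 41 [ 492.3 -148.9] [ 8.1 34.4] 87.3 0.0526 x 0.4753 0.5094 y -0.1536 -0.1451
post 51 [ 488.  -225.1] [ 8.7 34.1] 88.4 0.0522 x 0.471 0.5051 y -0.2296 -0.2204
hooktop 9 [ 491.8 -136.2] [ 2.8 10.3] 89.6 0.0739 x 0.4866 0.4969 y -0.1375 -0.1348
hooktop 12 [ 487.9 -237.4] [10.4  5.1] 0.2 0.0734 x 0.4827 0.4931 y -0.2399 -0.2349
hooktop 14 [ 432.5 -159. ] [ 0.7 32.5] 88.7 0.0761 x 0.4163 0.4487 y -0.1596 -0.1585
carton 329 [ 432.9 -186.5] [54.7 35.6] 87.4 0.1046 x 0.4144 0.4506 y -0.2142 -0.1592
```

Run:
```python
from look import *
yaw=np.pi/2-.040; o=[np.pi,0,yaw]; u=np.array([.9992,-.040,0])
s0=np.array([.389,-.1876,.088])
print(bot.solve_ik(s0+[0,0,.06],o),bot.solve_ik(s0,o))
bot.grip(0)
bot.move_pose(s0+[0,0,.075],o)
bot.line_to(s0)
print(bot.line_to(s0+u*.05,v=.05,f_stop=15))
bot.line_to(s0+u*.075,v=.04,f_stop=15)
bot.pause(.5); s=bot.read_state();print(s["clock"],s["tool_pos"],s["wrist_force"])
d=imaging.read_camera("top"); np.savez("top1.npz",**{k:np.array(d[k]) for k in d}); P=cloud(d);h=P[...,2]
m=(P[...,0]>.40)&(P[...,0]<.62)&(P[...,1]>-.23)&(P[...,1]<-.15)
for lo,hi in [(.043,.055),(.06,.11)]:
    p=P[m&(h>lo)&(h<hi)];print(len(p),cv2.minAreaRect((p[:,:2]*1000).astype(np.float32)) if len(p) else '',np.median(p[:,2]) if len(p) else '')
```

```text
[-6.02546359e-01  3.47301304e-01  2.10801519e+00 -4.44089210e-16
  6.86276158e-01 -5.62546359e-01] [-6.02546359e-01  4.62017385e-01  2.16371770e+00 -4.44089210e-16
  5.15857568e-01 -5.62546359e-01]
False
7.7833 [ 0.46390635 -0.19060549  0.08802098] [0.45266172 0.03367988 0.47887603]
77 ((507.1647033691406, -158.7528839111328), (15.889204025268555, 63.58872985839844), 61.566532135009766) 0.04901174498297911
0
```

```bash
cat >> look.py <<'E'
def rects(d,s,box,bands,minn=25):
    P=wcloud(d,s);h=P[...,2];m=(d["z_map"]>0)&(P[...,0]>box[0])&(P[...,0]<box[1])&(P[...,1]>box[2])&(P[...,1]<box[3])
    for lo,hi in bands:
        n,L,st,ce=cv2.connectedComponentsWithStats((m&(h>lo)&(h<hi)).astype(np.uint8))
        for i in range(1,n):
            if st[i,4]<minn: continue
            p=P[L==i];r=cv2.minAreaRect((p[:,:2]*1000).astype(np.float32))
            print((lo,hi),st[i,4],np.round(r[0],1),np.round(r[1],1),round(r[2],1),np.median(p[:,2]).round(4))
E
python3 - <<'E'
from look import *
yaw=np.pi/2-.040; o=[np.pi,0,yaw]
s=bot.read_state(); bot.line_to([.464,-.1906,.2],v=.25)
bot.move_pose([.50,-.19,.30],o); d,s=look("w2")
rects(d,s,(.38,.62,-.3,-.08),[(.031,.037),(.044,.0505),(.0505,.055),(.071,.08)])
bot.grip(.085)
bot.move_pose([.505,.164,.25],o); d,s=look("w3"); print(s["clock"],s["joint_positions"])
rects(d,s,(.4,.62,.05,.28),[(.012,.03)])
E
```

```text
(0.031, 0.037) 390 [ 495.6 -124.5] [15.9 39.2] 87.5 0.0338
(0.031, 0.037) 26 [ 495.3 -148.3] [ 0.3 32.8] 87.6 0.0335
(0.031, 0.037) 78 [ 497.3 -163.8] [ 1.6 62.3] 87.4 0.0326
(0.031, 0.037) 27 [ 491.4 -223.8] [ 0.8 35.3] 87.7 0.035
(0.031, 0.037) 280 [ 490.6 -254.8] [17.7 40.5] 87.9 0.034
(0.044, 0.0505) 3216 [ 485.5 -190.8] [ 54.4 102.1] 87.3 0.0477
(0.044, 0.0505) 54 [ 491.6 -223.8] [ 1.8 34.3] 87.8 0.0481
(0.0505, 0.055) 186 [ 494.8 -152. ] [ 7.8 35.2] 87.5 0.052
(0.0505, 0.055) 159 [ 491.4 -228.3] [ 7.4 34.1] 87.9 0.0522
(0.071, 0.08) 35 [ 495.7 -138.9] [ 3.5 11.9] 87.1 0.0733
(0.071, 0.08) 40 [ 492.  -239.2] [ 4.3 11.3] 87.1 0.0729
11.1167 [ 1.88117259e-01  3.37266097e-01  1.76393193e+00 -1.95445960e-04
  1.04006560e+00  2.28941020e-01]
(0.012, 0.03) 3795 [508.5 161.3] [ 45.1 144.9] 9.1 0.0201
```

View pics/w2.png

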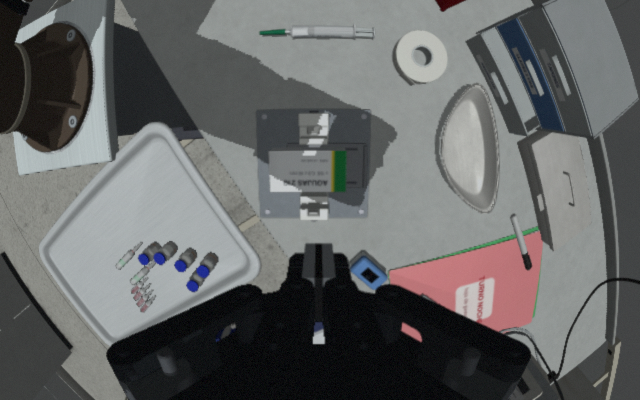

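View pics/w3.png

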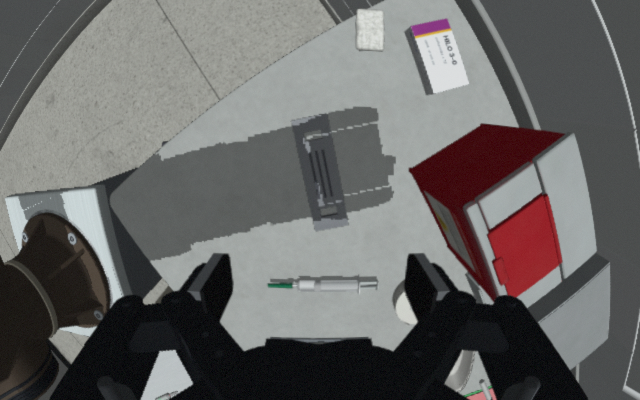

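Run:
```python
from look import *
o=[np.pi,0,np.pi/2+np.radians(9.1)]
c=np.array([.507,.1625,0])
bot.move_pose(c+[0,0,.1],o)
print(bot.line_to(c+[0,0,.003],v=.1,f_stop=10))
bot.grip(.03); s=bot.read_state(); print(s["tool_pos"],s["gripper_width"],s["gripper_force"])
bot.line_to(c+[0,0,.15],v=.2)
bot.move_pose([.5,-.187,.2],[np.pi,0,np.pi/2-.041]); d,s=look("w4")
print(s["clock"],s["tool_pos"],s["wrist_force"],s["gripper_width"],s["gripper_force"])
rects(d,s,(.4,.6,-.3,-.08),[(.18,.25)],15); rects(d,s,(.38,.62,-.3,-.08),[(.031,.037),(.071,.08)],15)
```

```text
False
[0.50717232 0.16252785 0.00368728] 0.04241209786807659 60.12458145618439
15.625 [ 0.50011379 -0.18615731  0.19961572] [-0.48265894  0.75628531 -0.87150317] 0.042343075821446134 60.90329647064209
(0.18, 0.25) 24721 [ 503.7 -172.4] [119.4  82.7] 68.8 0.2161
(0.18, 0.25) 59 [ 453.7 -173.3] [9.7 1.5] 1.9 0.2483
(0.18, 0.25) 61 [ 547.6 -176.9] [1.8 9.5] 88.0 0.2483
(0.031, 0.037) 48 [ 501.6 -164.1] [ 0.4 47.4] 87.4 0.0327
```

View pics/w4.png

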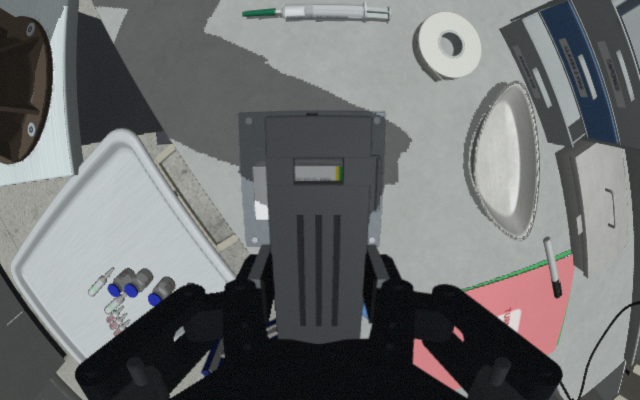

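Run:
```python
from h import *
d=np.load("w4.npz");s=dict(tool_pos=d["s_pos"],orientation=d["s_ori"]);P=wcloud(d,s)
p=P[(P[...,2]>.2135)&(P[...,2]<.219)&(abs(P[...,0]-.5)<.04)]
Tt=T_tool(s); q=(p-Tt[:3,3])@Tt[:3,:3]*1000   # tool coordinates
print("tool x range",np.percentile(q[:,0],[0,.1,99.9,100]))
for a in range(30,76,5):
    r=q[(q[:,0]>a)&(q[:,0]<a+5)]
    if len(r): print(a,len(r),r[:,1].min().round(1),r[:,1].max().round(1),((r[:,1].min()+r[:,1].max())/2).round(2),np.median(r[:,2]).round(2))
# window: gap in strap on tool y~0
m=(np.abs(q[:,1])<6); xs=np.sort(q[m,0]); g=np.diff(xs); i=g.argmax(); print("window",xs[i],xs[i+1])
```

```text
tool x range [-44.71346453 -43.04593249  70.58607916  70.66574612]
30 1134 -21.5 22.4 0.45 -16.35
35 1169 -21.8 22.3 0.24 -16.32
40 978 -21.5 22.4 0.45 -16.26
45 658 -21.6 22.4 0.42 -16.32
50 836 -21.5 22.4 0.41 -16.25
55 1280 -21.9 21.8 -0.06 -16.34
60 1287 -21.7 22.2 0.24 -16.3
65 1293 -22.1 22.0 -0.05 -16.31
70 185 -21.4 21.9 0.21 -16.18
window 42.85357867846222 53.54662790226361
```

Run:
```python
from look import *
o=[np.pi,0,np.pi/2-.041]; c=np.array([.4931,-.1889,0])
bot.line_to(c+[0,0,.10],ori=o,v=.15); s=bot.read_state();print(s["tool_pos"],s["wrist_force"])
r=bot.line_to(c+[0,0,.057],v=.025,f_stop=5); s=bot.read_state(); print(r,s["tool_pos"],s["wrist_force"],s["ft_torque"],s["clock"])
```

```text
[ 0.49355821 -0.18882947  0.10057492] [ 0.41604002 -0.5797722  -1.04652957]
True [ 0.49314802 -0.18887172  0.05859398] [0.75134402 0.64758473 4.7704515 ] [ 0.07937916 -0.05015617  0.00351485] 18.0
```

Run:
```python
from look import *
o=[np.pi,0,np.pi/2-.041]; c=np.array([.4931,-.1897,0])
bot.grip(.065); bot.line_to([.4931,-.1889,.13],v=.15); bot.grip(0)
d=imaging.read_camera("top");P=cloud(d);h=P[...,2]
bot.line_to(c+[0,0,.085],v=.15)
for zt in (.069,.064,.0605):
    r=bot.line_to(c+[0,0,zt],v=.015,f_stop=50); s=bot.read_state(); print(zt,r,s["tool_pos"],s["wrist_force"],s["ft_torque"],s["clock"])
    if r: break
```

```text
0.069 False [ 0.49297721 -0.18961715  0.06876428] [-0.05519259 -0.28156525  0.18146787] [-0.06064973 -0.02006619 -0.02503889] 21.325
0.064 False [ 0.49307624 -0.18968531  0.06386348] [-0.17649834 -0.52489648  0.36836148] [ 0.05006542  0.02351437 -0.01569585] 21.8083
0.0605 False [ 0.49301883 -0.1897073   0.06032195] [-0.3627769   0.33657696 -0.12246083] [ 0.04171549 -0.01388929  0.01192232] 22.1917
```

Run:
```python
from look import *
bot.line_to([.4931,-.1897,.30],v=.25); d,s=look("w5"); print(s["clock"])
rects(d,s,(.38,.62,-.32,-.06),[(.044,.0505),(.0505,.0585),(.0585,.068),(.068,.08)],15)
P=wcloud(d,s);m=(abs(P[...,1]+.19)<.08)&(abs(P[...,0]-.493)<.03)
im=d["frame"];cv2.imwrite("pics/w5c.png",cv2.resize(im[80:270,210:430],None,fx=3,fy=3,interpolation=cv2.INTER_CUBIC))
```

```text
23.3
(0.044, 0.0505) 1192 [ 453.7 -190.2] [54.9 37.3] 87.7 0.0478
(0.044, 0.0505) 616 [ 526.8 -193.4] [54.7 18.5] 88.5 0.048
(0.044, 0.0505) 18 [ 491.9 -238.2] [ 2.  14.7] 85.8 0.0458
(0.0505, 0.0585) 27 [ 492.  -237.8] [ 1.7 14.5] 87.6 0.0518
(0.0585, 0.068) 3570 [ 495.  -189.4] [143.5  43.8] 87.8 0.0601
(0.068, 0.08) 53 [ 496.  -138.2] [ 4.7 13.1] 88.0 0.072
(0.068, 0.08) 55 [ 491.1 -240.5] [ 6.7 12.7] 88.0 0.0722
```

View pics/w5c.png

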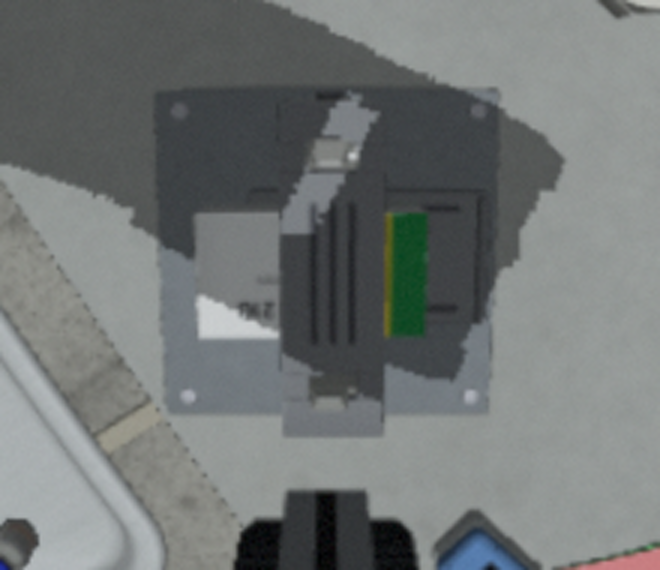

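Run:
```python
from h import *
d=np.load("w5.npz");P=wcloud(d,dict(tool_pos=d["s_pos"],orientation=d["s_ori"]))
p=P[(P[...,2]>.055)&(P[...,2]<.067)&(abs(P[...,0]-.494)<.02)&(abs(P[...,1]+.1895)<.07)]
A=np.c_[p[:,:2]-[.494,-.1895],np.ones(len(p))];c=np.linalg.lstsq(A,p[:,2],rcond=None)[0];print(c)
for lo,hi in [(-.26,-.247),(-.23,-.21),(-.2,-.18),(-.17,-.15),(-.132,-.12)]:
    r=p[(p[:,1]>lo)&(p[:,1]<hi)];print(lo,np.percentile(r[:,2],[10,50,90]).round(4))
```

```text
[2.67476784e-05 7.36053532e-04 6.02120799e-02]
-0.26 [0.0591 0.0602 0.0612]
-0.23 [0.0592 0.0602 0.0612]
-0.2 [0.0592 0.0602 0.0613]
-0.17 [0.0591 0.0601 0.0612]
-0.132 [0.059 0.06  0.061]
```

```bash
python3 -c "
from rig import bot
bot.pause(.3); print(bot.job_done(), bot.read_state()['clock'])"
```

```text
the job is handed in; nothing more can be done
the job is handed in; nothing more can be done
```

The job is handed in at about 24 s of the 64 s allowed: the carton was tipped onto its back on the bed, and the strap sits home and level (top at 60.2 mm, tilt under 0.001 rad) under both hooks, judged from the camera heights because I saw no click in the forces I read.

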